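# Sort palm valves by spring: weak for rebuild, stiff for stock

### The arm

A 6-joint arm with a two-finger parallel gripper is mounted at the origin on the work surface. World frame = base frame: x ahead of the robot, y to its left, z up, the work surface at z = 0. Lengths are in m, angles in degrees, forces in N, time in s.
With the tool pointing down it reaches from about 0.3 to 0.75 m from the base axis. Payload 8.5 kg.
Tool frame: the origin (TCP) lies midway between the tips of the shut fingers; the grasp point (between the pads) lies 19 mm behind it (env.hold_point_z is the distance from the TCP to the grasp point, in m); z points along the fingers, y is the line along which they close (so a half turn about z gives the same grasp; the last joint's range is limited). The gripper opens to 85 mm and grips with 20 to 120 N. Pads are 22 mm wide; open, the fingers measure 114 mm over their backs; the gripper's body (76 mm by 85 mm) begins 54 mm behind the grasp point. The pads swing forward as they close: fully open they stand 13 mm farther back than shut.
Start: joints at [-76.106, 21.807, 74.336, -0, 83.858, -12.336], TCP at [0.243, -0.493, 0.231] pointing down, gripper open.
Joint ranges: [-178.18, 178.18], [-50.72, 133.34], [12.68, 142.11], [-81.47, 261.47], [9.98, 163.14], [-165.26, 165.26]. Speed limits (degrees/s): [136.94, 136.94, 180, 180, 180, 180].

### API

Orientations are given as a 3x3 rotation matrix whose columns are the frame's x, y, z axes.
In Python, from rig import observe, get_image, camera_info, env gives the robot as it stands.
- The arm moves only by the tool drive_tool, never from a script. Its arguments are lists of equal length, an entry for each row: "offset": the shift along the tool's x, y, z in units of 40 mm (1.0 is 40 mm), a list of three; "turn": the turn, a rotation vector about the tool's x, y, z in units of 6 degrees (1.0 is 6 degrees), a list of three; "hand": the opening, from 0 (shut) to 1 (fully open). A call has exactly 10 rows; each row shifts and turns the commanded pose from where the row before left it, along the tool's axes as they then stand; what a row does not reach is not made up. A row lasts 1/8 s, in which the tool goes at most 62.5 mm and 10.7 degrees, less where a joint would pass 70% of its speed; a pose out of reach is approached as far as the arm can. A call is refused whole if a number of a shift passes 1 or a number of a turn 1, either way. A call with a gripper value outside its range is refused whole. The fingers move at their own pace and stop on an object; "newtons" is the grip in N (left out, the last holds). Time passes only in rows, so rows that do not move let the fingers close, or fill a call up. It gives the time, the measured TCP pose, the force, the opening and the grip force at its end, in the units of the state.
- observe(): the state, without advancing time (a new reading comes with each control period).
- get_image(name): name is "scene" or "side" or "wrist"; returns the picture (420x560x3 uint8, blue, green, red); there is no depth.
- camera_info(name): a dict with "fx", "fy", "cx", "cy" (pixels), "world_to_cam" (4x4, takes a point from world to camera coordinates). Camera axes: x right, y down, z forward; pixel columns grow to the right and rows downward; lengths in m; the calibration is good to about 2 mm. The wrist camera is an equidistant fisheye: a pixel r from the principal point sees the ray r / f radians off the axis. A picture is of the moment at which its call begins: read the wrist's pose just before it. camera_info takes no time and is no camera call; for the wrist camera it gives the pose at the moment of the call.
- env.close_job(): hands the job in; it is judged then, once.
The state is a dict: "time_s": time; "q": joint angles; "qvel": joint speeds; "joint_efforts": joint torques, N m; "position": TCP position; "tool_rot": TCP orientation; "ft_force": force on the tool from outside, world axes, zero at the start; "wrist_torque": the same for the moment, N m; "grip_width": finger opening in m; "gripper_force": force on a finger pad.
Only numpy, scipy, OpenCV 4.12 (cv2) and the standard library are available. Lean on these libraries where they do the work, as an engineer would, in place of code of your own. Each camera call takes 0.05 s, during which the arm holds its last target. There are 200 camera calls.

### The job

Three look-alike air-line palm valves stand on the paint-shop bench; some have a tired, weak return spring. Before putting any away, feel the springs by pressing the push heads well down (past half way), then slide every weak valve along the bench into the bay with the rounded corners and every stiff valve into the bay with the square corners, each wholly inside and upright. Do not lift or tip a valve, and leave the other things on the bench alone.

Things in the scene. Friction and masses are not known exactly. Their poses are not given: they have to be found in the camera images.
- valve1: Air-line palm valve standing loose on the bench, one of three that look exactly alike: round bare-aluminium barrel 68 mm in diameter, 42 mm high (upper edge bevelled), 0.6 kg give or take a quarter, with a black mushroom push head on top (50 mm in diameter, top 70 mm above the bench when up, underside 57 mm up). Origin: centre of the underside, z up along the axis. Some of the three have a weak spring and some a stiff one (at least one of each); only pressing tells which.
- valve2: Air-line palm valve standing loose on the bench, one of three that look exactly alike: round bare-aluminium barrel 68 mm in diameter, 42 mm high (upper edge bevelled), 0.6 kg give or take a quarter, with a black mushroom push head on top (50 mm in diameter, top 70 mm above the bench when up, underside 57 mm up). Origin: centre of the underside, z up along the axis. Some of the three have a weak spring and some a stiff one (at least one of each); only pressing tells which.
- valve3: Air-line palm valve standing loose on the bench, one of three that look exactly alike: round bare-aluminium barrel 68 mm in diameter, 42 mm high (upper edge bevelled), 0.6 kg give or take a quarter, with a black mushroom push head on top (50 mm in diameter, top 70 mm above the bench when up, underside 57 mm up). Origin: centre of the underside, z up along the axis. Some of the three have a weak spring and some a stiff one (at least one of each); only pressing tells which.
- valve1_head (a joint): Travel of the push head of that valve: 0 = fully up, 0.014 m = fully down. Spring return. It takes, for a weak spring, about 2 N to start and 4 N fully down; for a stiff one about 6 N to start, 11 N half way and 16 N fully down.
- valve2_head (a joint): Travel of the push head of that valve: 0 = fully up, 0.014 m = fully down. Spring return. It takes, for a weak spring, about 2 N to start and 4 N fully down; for a stiff one about 6 N to start, 11 N half way and 16 N fully down.
- valve3_head (a joint): Travel of the push head of that valve: 0 = fully up, 0.014 m = fully down. Spring return. It takes, for a weak spring, about 2 N to start and 4 N fully down; for a stiff one about 6 N to start, 11 N half way and 16 N fully down.
- valve1_top (a point): Centre of the top face of that valve's push head (moves down with it).
- valve2_top (a point): Centre of the top face of that valve's push head (moves down with it).
- valve3_top (a point): Centre of the top face of that valve's push head (moves down with it).
- round_bay: Bay with ROUNDED back corners (70 mm radius), on the robot's left (+y side), fixed to the bench: a bent steel strip standing 40 mm high and 4 mm thick, with no floor of its own, 360 mm wide inside (along its x) and 110 mm deep (along its y), its whole long side open towards the middle of the bench. Origin: on the bench at the middle of the open mouth, z up; x runs along the mouth, the bay's depth lies towards +y of this frame. For the weak valves.
- square_bay: Bay with SQUARE back corners, on the robot's right (-y side), fixed to the bench: a bent steel strip standing 40 mm high and 4 mm thick, with no floor of its own, 360 mm wide inside (along its x) and 110 mm deep (along its y), its whole long side open towards the middle of the bench. Origin: on the bench at the middle of the open mouth, z up; x runs along the mouth, the bay's depth lies towards -y of this frame. For the stiff valves.
- tape_roll: Roll of masking tape lying flat, 76 mm in diameter, 25 mm high; a loose bystander, to be left alone. Origin: centre of its underside.
- tape_small: Small roll of tape lying flat, 68 mm in diameter, 19 mm high; a loose bystander, to be left alone. Origin: centre of its underside.
- filler_tin: Small closed tin, 60 mm in diameter, 45 mm high; a loose bystander, to be left alone. Origin: centre of its underside.
- cup_lid: White plastic cup lid, 100 mm in diameter, 22 mm high with its knob; a loose bystander, to be left alone. Origin: centre of its underside.
- dip_bowl: Steel bowl, 84 mm at the rim, 45 mm high; a loose bystander, to be left alone. Origin: centre of its underside.
Mind the look-alikes: they are no part of the job. Leave any pink look-alike of the valve1 alone. Leave any yellow look-alike of the valve2 alone.

How it is judged:
By the outcome, as a careful person would: the job done as asked, in the order asked, and still so for the second after the job is handed in, with the robot touching nothing.
It also fails if it takes over 72 s, if anything falls off the work surface, if the arm or the gripper's body presses on something with over 40 N, if the wrist force passes 120 N, or if a joint passes its speed limit or range.

## Working session

There is one attempt and no reset: what is moved stays moved. The work goes in short steps, Python scripts to look and compute and a tool call to move; the robot and the scene stay as the last step left them, time stands still between calls to the robot, and variables do not carry over. Pictures are saved under pics/ and viewed, at most 10 in all, crops included, and the job is handed in when it is done.

Besides the shell and the picture viewer there is one more tool, called after "Request:" by a JSON object that holds its "op" and its "data", one argument or row to a line. drive_tool: Moves the arm, as the interface text tells. Its arguments: {"type":"object","properties":{"offset":{"type":"array"},"turn":{"type":"array"},"hand":{"type":"array"},"newtons":{"type":"number"}},"required":["offset","turn","hand"]}

```bash
ls; mkdir -p pics; python3 - <<'E'
from rig import *
import cv2
s=observe();print(s['time_s'],s['position'],s['tool_rot'],s['ft_force'],s['grip_width'])
for n in('scene','side'):
    cv2.imwrite(f'pics/{n}0.png',get_image(n)); c=camera_info(n);print(n,c)
E
```

```text
pics
0.0 [ 0.24301748 -0.49305939  0.23072213] [[ 8.97026058e-01  4.41977531e-01 -3.35429026e-04]
 [ 4.41977538e-01 -8.97024995e-01  1.41930779e-03]
 [ 3.26413931e-04 -1.42140816e-03 -9.99998937e-01]] [-0.05661721  0.06505763 -0.24694986] 0.08534604479112684
scene {'fx': 398.93458727903925, 'fy': 398.93458727903925, 'cx': 281.2359730105483, 'cy': 215.97381237942056, 'world_to_cam': array([[ 0.21694181,  0.97616403,  0.00632729, -0.1966663 ],
       [ 0.53424351, -0.11329998, -0.8377034 , -0.22126457],
       [-0.81701905,  0.18511321, -0.5460888 ,  1.27201542],
       [ 0.        ,  0.        ,  0.        ,  1.        ]])}
side {'fx': 408.1132655379087, 'fy': 408.1132655379087, 'cx': 279.54549918046246, 'cy': 210.37582933311663, 'world_to_cam': array([[-0.98589184, -0.16718193,  0.0082143 ,  0.59077189],
       [-0.1265497 ,  0.71236117, -0.69030916,  0.0654157 ],
       [ 0.10955566, -0.68160969, -0.72346789,  0.8837834 ],
       [ 0.        ,  0.        ,  0.        ,  1.        ]])}
```

View pics/scene0.png

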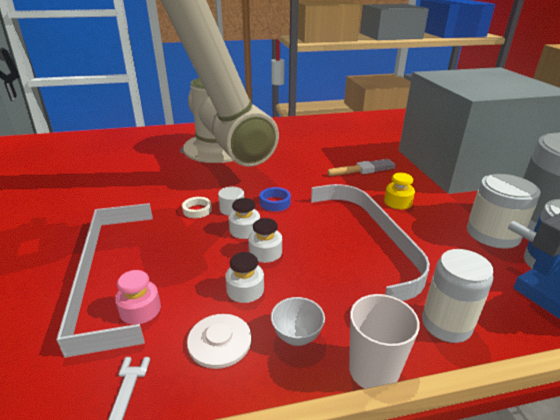

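View pics/side0.png

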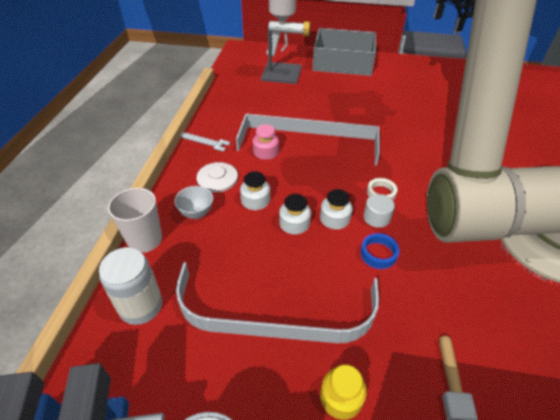

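```bash
python3 - <<'E'
import cv2
a=cv2.imread('pics/scene0.png');b=cv2.imread('pics/side0.png')
cv2.imwrite('pics/c1.png',cv2.resize(a[170:320,170:370],None,fx=4,fy=4,interpolation=3))
cv2.imwrite('pics/c2.png',cv2.resize(b[100:250,160:360],None,fx=4,fy=4,interpolation=3))
E
```

```text
(no output)
```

View pics/c1.png

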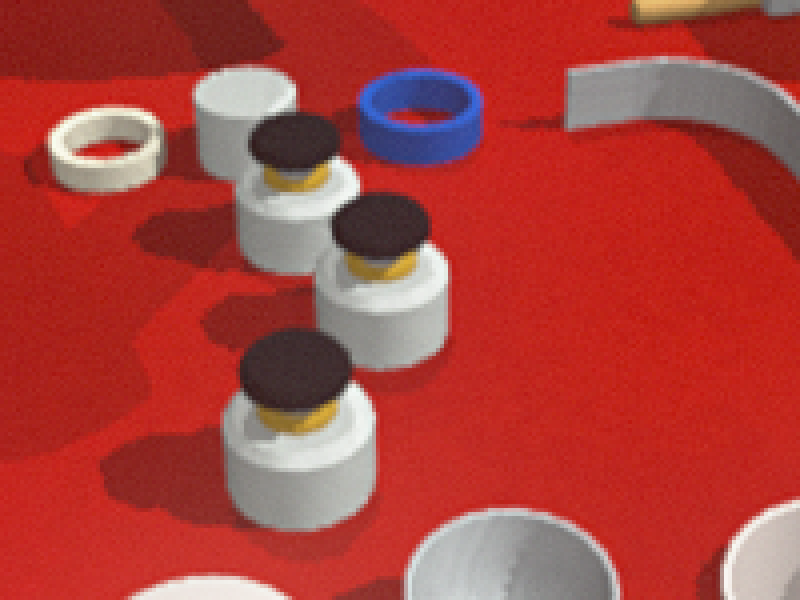

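View pics/c2.png

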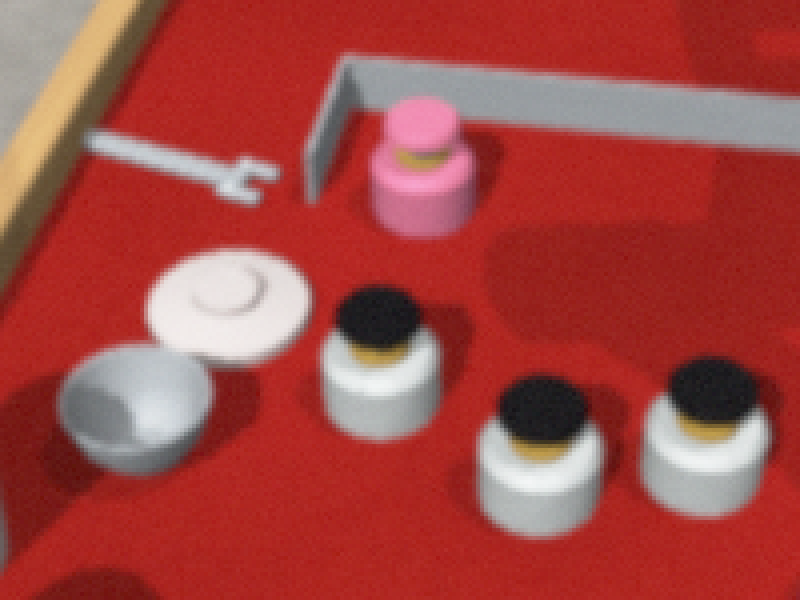

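```bash
cat >h.py <<'E'
import numpy as np
from rig import *
def ray(n,u,v,z,c=None):
    c=c or camera_info(n);M=c['world_to_cam'];R=M[:3,:3];o=-R.T@M[:3,3]
    d=R.T@np.array([(u-c['cx'])/c['fx'],(v-c['cy'])/c['fy'],1]);return (o+d*(z-o[2])/d[2])[:2].round(4)
E
python3 - <<'E'
from h import *
c1=lambda u,v:(170+u/4,170+v/4); c2=lambda u,v:(160+u/4,100+v/4)
for n,a,b in(('A',(295,141),(712,392)),('B',(381,226),(542,410)),('C',(296,369),(378,318))):
    print(n,ray('scene',*c1(*a),.0635),ray('side',*c2(*b),.0635))
for n,cam,p,z in [('pink','scene',(133,283),.065),('pink','side',c2(425,125),.0635),('lid','scene',(219,336),.012),('lid','side',c2(228,305),.01),
 ('bowlrim','scene',(298,318),.045),('bowlrim','side',c2(136,395),.045),('tin top','scene',c1(245,95),.045),('tape small?','scene',c1(105,150),.01),('blue','scene',c1(421,117),.0125),
 ('sq near end','scene',(150,206),.04),('sq backnear','scene',(95,210),.04),('sq backfar','scene',(62,341),.04),('sq farend','scene',(140,326),.04),
 ('sq near end','side',(378,133),.04),('sq far end','side',c2(310,150),.04),('sq backfar','side',c2(345,55),.04),
 ('rd near end','scene',(312,188),.04),('rd far end','scene',(388,290),.04),('rd farend','side',(184,264),.04),('rd near end','side',(376,281),.04)]:
    print(n,cam,ray(cam,*p,z))
E
```

```text
A [0.4737 0.0137] [0.4695 0.0157]
B [0.5619 0.0439] [0.5577 0.0453]
C [ 0.6619 -0.0124] [ 0.6587 -0.0107]
pink scene [ 0.6779 -0.1957]
pink side [ 0.6675 -0.196 ]
lid scene [ 0.7696 -0.0693]
lid side [ 0.7662 -0.0639]
bowlrim scene [0.789  0.0522]
bowlrim side [0.7816 0.0547]
tin top scene [ 0.3868 -0.0042]
tape small? scene [ 0.3736 -0.0879]
blue scene [0.379  0.1022]
sq near end scene [ 0.3954 -0.1874]
sq backnear scene [ 0.3877 -0.3044]
sq backfar scene [ 0.7547 -0.2927]
sq farend scene [ 0.7495 -0.1843]
sq near end side [ 0.3809 -0.2737]
sq far end side [ 0.7426 -0.1879]
sq backfar side [ 0.7448 -0.2999]
rd near end scene [0.3905 0.1908]
rd far end scene [0.7565 0.2174]
rd farend side [0.7477 0.2243]
rd near end side [0.3833 0.1998]
```

Request:
{"op": "drive_tool", "data": {
  "offset": [
    [0,0,0.5],
    [0,0,0.5],
    [0,0,0.5],
    [0,0,0.5],
    [0,0,0.5],
    [0.8,-1,0],
    [0.8,-1,0],
    [0.8,-1,0],
    [0.8,-1,0],
    [0.8,-1,0]
  ],
  "turn": [
    [0,0,0.874],
    [0,0,0.874],
    [0,0,0.874],
    [0,0,0.874],
    [0,0,0.874],
    [0,0,0],
    [0,0,0],
    [0,0,0],
    [0,0,0],
    [0,0,0]
  ],
  "hand": [0,0,0,0,0,0,0,0,0,0],
  "newtons": 20
}}

```text
time_s: 1.35
position: [0.4038, -0.2919, 0.1312]
tool_rot: [[1.0, -0.0, -0.0], [-0.0, -1.0, 0.0], [-0.0, -0.0, -1.0]]
ft_force: [0.2, -0.3, -0.3]
grip_width: 0.0
gripper_force: 0.0
```

Request:
{"op": "drive_tool", "data": {
  "offset": [
    [0.21,-0.96,0],
    [0.21,-0.96,0],
    [0.21,-0.96,0],
    [0.21,-0.96,0],
    [0.21,-0.96,0],
    [0.21,-0.96,0],
    [0.21,-0.96,0],
    [0.21,-0.96,0],
    [0,0,0.6],
    [0,0,0.6]
  ],
  "turn": [
    [0,0,0],
    [0,0,0],
    [0,0,0],
    [0,0,0],
    [0,0,0],
    [0,0,0],
    [0,0,0],
    [0,0,0],
    [0,0,0],
    [0,0,0]
  ],
  "hand": [0,0,0,0,0,0,0,0,0,0]
}}

```text
time_s: 2.6
position: [0.4702, 0.0145, 0.0827]
tool_rot: [[1.0, 0.001, 0.0], [0.001, -1.0, -0.0], [0.0, 0.0, -1.0]]
ft_force: [0.4, 0.1, -0.5]
grip_width: 0.0001
gripper_force: 0.0
```

```bash
python3 - <<'E'
from h import *
import cv2
s=observe();print(s['position'],s['ft_force'])
a=get_image('scene');b=get_image('side')
o=np.hstack([cv2.resize(a[160:310,170:320],(400,400),interpolation=2),cv2.resize(b[110:260,230:380],(400,400),interpolation=2)])
cv2.imwrite('pics/p1.png',o)
E
```

```text
[0.470188   0.01448162 0.0826666 ] [ 0.40223026  0.10888514 -0.45944476]
```

View pics/p1.png

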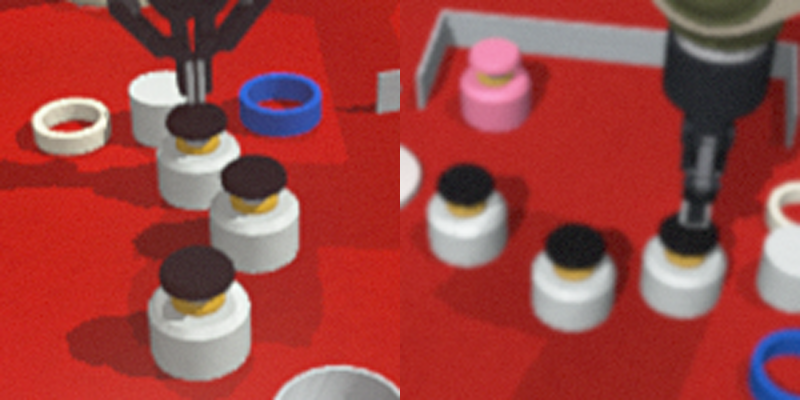

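Request:
{"op": "drive_tool", "data": {
  "offset": [
    [0,0,0.2],
    [0,0,0.1],
    [0,0,0.1],
    [0,0,0.1],
    [0,0,0.1],
    [0,0,0],
    [0,0,0],
    [0,0,0],
    [0,0,0],
    [0,0,0]
  ],
  "turn": [
    [0,0,0],
    [0,0,0],
    [0,0,0],
    [0,0,0],
    [0,0,0],
    [0,0,0],
    [0,0,0],
    [0,0,0],
    [0,0,0],
    [0,0,0]
  ],
  "hand": [0,0,0,0,0,0,0,0,0,0]
}}

```text
time_s: 3.95
position: [0.4704, 0.0138, 0.0594]
tool_rot: [[1.0, 0.0, 0.0], [0.0, -1.0, -0.0], [0.0, 0.0, -1.0]]
ft_force: [0.7, -1.4, 2.4]
grip_width: 0.0004
gripper_force: 1.6
```

Request:
{"op": "drive_tool", "data": {
  "offset": [
    [0,0,-0.6],
    [0,0,-0.2],
    [0.75,-0.26,0],
    [0.75,-0.26,0],
    [0.75,-0.26,0],
    [0,0,0.3],
    [0,0,0.3],
    [0,0,0.2],
    [0,0,0],
    [0,0,0]
  ],
  "turn": [
    [0,0,0],
    [0,0,0],
    [0,0,0],
    [0,0,0],
    [0,0,0],
    [0,0,0],
    [0,0,0],
    [0,0,0],
    [0,0,0],
    [0,0,0]
  ],
  "hand": [0,0,0,0,0,0,0,0,0,0]
}}

```text
time_s: 5.2
position: [0.5595, 0.0452, 0.0599]
tool_rot: [[1.0, -0.0, 0.0], [-0.0, -1.0, 0.001], [0.0, -0.001, -1.0]]
ft_force: [-3.1, 2.5, 13.0]
grip_width: -0.0001
gripper_force: 6.3
```

Request:
{"op": "drive_tool", "data": {
  "offset": [
    [0,0,0],
    [0,0,0],
    [0,0,0],
    [0,0,-0.6],
    [0,0,-0.2],
    [0.83,0.47,0],
    [0.83,0.47,0],
    [0.84,0.46,0],
    [0,0,0.2],
    [0,0,0]
  ],
  "turn": [
    [0,0,0],
    [0,0,0],
    [0,0,0],
    [0,0,0],
    [0,0,0],
    [0,0,0],
    [0,0,0],
    [0,0,0],
    [0,0,0],
    [0,0,0]
  ],
  "hand": [0,0,0,0,0,0,0,0,0,0]
}}

```text
time_s: 6.45
position: [0.6586, -0.0105, 0.0814]
tool_rot: [[1.0, 0.0, -0.004], [0.0, -1.0, 0.001], [-0.004, -0.001, -1.0]]
ft_force: [-0.4, 0.1, 0.3]
grip_width: -0.0001
gripper_force: 0.0
```

Request:
{"op": "drive_tool", "data": {
  "offset": [
    [0,0,0.2],
    [0,0,0.2],
    [0,0,0.2],
    [0,0,0],
    [0,0,0],
    [0,0,0],
    [0,0,0],
    [0,0,0],
    [0,0,0],
    [0,0,0]
  ],
  "turn": [
    [0,0,0],
    [0,0,0],
    [0,0,0],
    [0,0,0],
    [0,0,0],
    [0,0,0],
    [0,0,0],
    [0,0,0],
    [0,0,0],
    [0,0,0]
  ],
  "hand": [0,0,0,0,0,0,0,0,0,0]
}}

```text
time_s: 7.7
position: [0.6602, -0.0108, 0.0593]
tool_rot: [[1.0, 0.0, 0.0], [0.0, -1.0, 0.0], [0.0, -0.0, -1.0]]
ft_force: [-1.9, 1.9, 3.2]
grip_width: 0.0
gripper_force: 1.6
```

Request:
{"op": "drive_tool", "data": {
  "offset": [
    [0,0,-1],
    [0,0,-0.5],
    [0,0,0],
    [0,0,0],
    [0,0,0],
    [0,0,0],
    [0,0,0],
    [0,0,0],
    [0,0,0],
    [0,0,0]
  ],
  "turn": [
    [0,0,-1],
    [0,0,-1],
    [0,0,-1],
    [0,0,-1],
    [0,0,-1],
    [0,0,-1],
    [0,0,-1],
    [0,0,-1],
    [0,0,-1],
    [0,0,-1]
  ],
  "hand": [0,0,1,1,1,1,1,1,1,1]
}}

```text
time_s: 8.95
position: [0.6603, -0.0113, 0.1189]
tool_rot: [[0.497, 0.868, -0.0], [0.868, -0.497, -0.001], [-0.001, 0.0, -1.0]]
ft_force: [0.5, -0.6, 0.9]
grip_width: 0.085
gripper_force: 0.0
```

```bash
python3 -c "
from h import *
import cv2
s=observe();print(s['q'],s['position'],s['tool_rot'],s['grip_width'])
a=get_image('scene');b=get_image('side')
cv2.imwrite('pics/p2.png',np.hstack([cv2.resize(a[120:345,130:430],(400,300),interpolation=2),cv2.resize(b[100:325,110:410],(400,300),interpolation=2)]))"
```

```text
[-1.12171396e+01  3.79341134e+01  6.47228821e+01 -3.32206995e-02
  7.73442827e+01  1.85982696e+01] [ 0.66029961 -0.01130832  0.11885839] [[ 4.97097060e-01  8.67694932e-01 -1.31896408e-04]
 [ 8.67694772e-01 -4.97097052e-01 -5.50583857e-04]
 [-5.43304138e-04  1.59247793e-04 -9.99999840e-01]] 0.08503711374836599
```

View pics/p2.png

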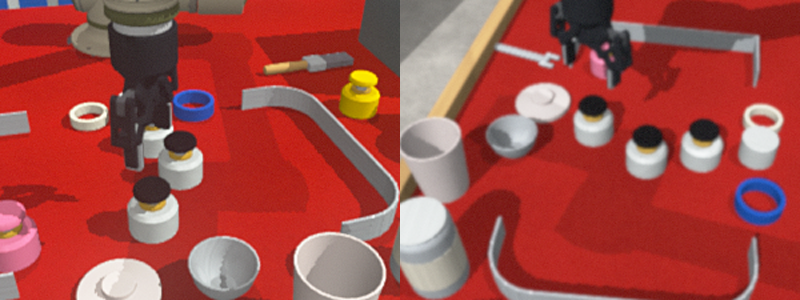

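Request:
{"op": "drive_tool", "data": {
  "offset": [
    [0,0,0.7],
    [0,0,0.7],
    [0,0,0.7],
    [0,0,0.67],
    [0,0,0],
    [0,0,0],
    [0,0,0],
    [0,0,0],
    [0,0,0],
    [0,0,0]
  ],
  "turn": [
    [0,0,0],
    [0,0,0],
    [0,0,0],
    [0,0,0],
    [0,0,0],
    [0,0,0],
    [0,0,0],
    [0,0,0],
    [0,0,0],
    [0,0,0]
  ],
  "hand": [1,1,1,1,1,0.7,0.7,0.7,0.7,0.7],
  "newtons": 20
}}

```text
time_s: 10.3
position: [0.6611, -0.0112, 0.01]
tool_rot: [[0.5, 0.866, 0.003], [0.866, -0.5, -0.001], [0.001, 0.003, -1.0]]
ft_force: [1.3, -0.9, 5.9]
grip_width: 0.0675
gripper_force: 24.4
```

Request:
{"op": "drive_tool", "data": {
  "offset": [
    [0.325,-0.188,0],
    [0.325,-0.188,0],
    [0.325,-0.188,0],
    [0.325,-0.188,0],
    [0.325,-0.188,0],
    [0.325,-0.188,0],
    [0.325,-0.188,0],
    [0.325,-0.188,0],
    [0.325,-0.188,0],
    [0.325,-0.188,0]
  ],
  "turn": [
    [0,0,0],
    [0,0,0],
    [0,0,0],
    [0,0,0],
    [0,0,0],
    [0,0,0],
    [0,0,0],
    [0,0,0],
    [0,0,0],
    [0,0,0]
  ],
  "hand": [0.7,0.7,0.7,0.7,0.7,0.7,0.7,0.7,0.7,0.7]
}}

```text
time_s: 11.55
position: [0.6609, 0.1382, 0.01]
tool_rot: [[0.5, 0.866, 0.002], [0.866, -0.5, -0.002], [-0.001, 0.003, -1.0]]
ft_force: [-0.7, -7.4, 7.0]
grip_width: 0.0673
gripper_force: 24.5
```

Request:
{"op": "drive_tool", "data": {
  "offset": [
    [0.282,-0.311,0],
    [0.282,-0.311,0],
    [0.282,-0.311,0],
    [0.282,-0.311,0],
    [0.282,-0.311,0],
    [0.282,-0.311,0],
    [0.282,-0.311,0],
    [0.282,-0.311,0],
    [0,0,0],
    [0,0,0]
  ],
  "turn": [
    [0,0,0],
    [0,0,0],
    [0,0,0],
    [0,0,0],
    [0,0,0],
    [0,0,0],
    [0,0,0],
    [0,0,0],
    [0,0,0],
    [0,0,0]
  ],
  "hand": [0.7,0.7,0.7,0.7,0.7,0.7,0.7,0.7,0.7,0.7]
}}

```text
time_s: 12.8
position: [0.6193, 0.2685, 0.01]
tool_rot: [[0.499, 0.866, 0.002], [0.866, -0.499, 0.002], [0.003, 0.001, -1.0]]
ft_force: [-0.6, 4.6, 5.8]
grip_width: 0.0669
gripper_force: 24.5
```

```bash
python3 -c "
from h import *
import cv2
print(observe()['position'])
a=get_image('scene');b=get_image('side')
cv2.imwrite('pics/p3.png',np.hstack([cv2.resize(a[120:345,180:480],(400,300),interpolation=2),cv2.resize(b[150:375,130:430],(400,300),interpolation=2)]))"
```

```text
[0.61932441 0.26847827 0.01002867]
```

View pics/p3.png

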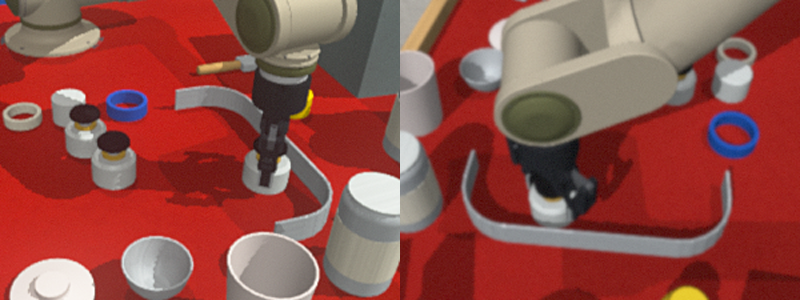

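Request:
{"op": "drive_tool", "data": {
  "offset": [
    [0,0,0],
    [0,0,0],
    [0,0,0],
    [0,0,-0.3],
    [0,0,-0.8],
    [0,0,-0.8],
    [0,0,-0.8],
    [-0.9,0.25,0],
    [-0.9,0.25,0],
    [-0.9,0.25,0]
  ],
  "turn": [
    [0,0,0],
    [0,0,0],
    [0,0,0],
    [0,0,0],
    [0,0,0],
    [0,0,0],
    [0,0,0],
    [0,0,0],
    [0,0,0],
    [0,0,0]
  ],
  "hand": [1,1,1,1,1,1,1,1,1,1]
}}

```text
time_s: 14.15
position: [0.5907, 0.1576, 0.1175]
tool_rot: [[0.5, 0.866, 0.001], [0.866, -0.5, -0.0], [0.001, 0.001, -1.0]]
ft_force: [1.0, 0.3, -1.2]
grip_width: 0.0857
gripper_force: 0.0
```

Request:
{"op": "drive_tool", "data": {
  "offset": [
    [-0.95,0.25,0],
    [-0.95,0.25,0],
    [-0.95,0.25,0],
    [0,0,0],
    [0,0,0],
    [0,0,0],
    [0,0,0],
    [0,0,0],
    [0,0,0],
    [0,0,0]
  ],
  "turn": [
    [0,0,0],
    [0,0,0],
    [0,0,0],
    [0,0,0],
    [0,0,0],
    [0,0,0],
    [0,0,0],
    [0,0,0],
    [0,0,0],
    [0,0,0]
  ],
  "hand": [1,1,1,1,1,1,1,1,1,1]
}}

```text
time_s: 15.4
position: [0.56, 0.045, 0.1165]
tool_rot: [[0.5, 0.866, -0.0], [0.866, -0.5, 0.0], [0.0, -0.0, -1.0]]
ft_force: [0.5, 0.7, -0.3]
grip_width: 0.0855
gripper_force: 0.0
```

Request:
{"op": "drive_tool", "data": {
  "offset": [
    [0,0,0.7],
    [0,0,0.7],
    [0,0,0.7],
    [0,0,0.6],
    [0,0,0],
    [0,0,0],
    [0,0,0],
    [0,0,0],
    [0,0,0],
    [0,0,0]
  ],
  "turn": [
    [0,0,0],
    [0,0,0],
    [0,0,0],
    [0,0,0],
    [0,0,0],
    [0,0,0],
    [0,0,0],
    [0,0,0],
    [0,0,0],
    [0,0,0]
  ],
  "hand": [1,1,1,1,1,0.7,0.7,0.7,0.7,0.7],
  "newtons": 20
}}

```text
time_s: 16.65
position: [0.5603, 0.045, 0.0097]
tool_rot: [[0.5, 0.866, 0.002], [0.866, -0.5, -0.0], [0.001, 0.001, -1.0]]
ft_force: [-2.7, 0.6, 6.8]
grip_width: 0.067
gripper_force: 23.7
```

Request:
{"op": "drive_tool", "data": {
  "offset": [
    [-0.185,0.179,0],
    [-0.185,0.179,0],
    [-0.185,0.179,0],
    [-0.185,0.179,0],
    [-0.185,0.179,0],
    [-0.185,0.179,0],
    [-0.185,0.179,0],
    [-0.185,0.179,0],
    [-0.185,0.179,0],
    [-0.185,0.179,0]
  ],
  "turn": [
    [0,0,0],
    [0,0,0],
    [0,0,0],
    [0,0,0],
    [0,0,0],
    [0,0,0],
    [0,0,0],
    [0,0,0],
    [0,0,0],
    [0,0,0]
  ],
  "hand": [0.7,0.7,0.7,0.7,0.7,0.7,0.7,0.7,0.7,0.7]
}}

```text
time_s: 17.9
position: [0.5853, -0.054, 0.0097]
tool_rot: [[0.5, 0.866, 0.001], [0.866, -0.5, 0.001], [0.002, 0.0, -1.0]]
ft_force: [-1.4, 7.4, 7.3]
grip_width: 0.067
gripper_force: 23.9
```

Request:
{"op": "drive_tool", "data": {
  "offset": [
    [-0.476,0.116,0],
    [-0.476,0.116,0],
    [-0.476,0.116,0],
    [-0.476,0.116,0],
    [-0.476,0.116,0],
    [-0.476,0.116,0],
    [-0.476,0.116,0],
    [-0.476,0.116,0],
    [-0.476,0.116,0],
    [-0.476,0.116,0]
  ],
  "turn": [
    [0,0,0],
    [0,0,0],
    [0,0,0],
    [0,0,0],
    [0,0,0],
    [0,0,0],
    [0,0,0],
    [0,0,0],
    [0,0,0],
    [0,0,0]
  ],
  "hand": [0.7,0.7,0.7,0.7,0.7,0.7,0.7,0.7,0.7,0.7]
}}

```text
time_s: 19.15
position: [0.5307, -0.2428, 0.0097]
tool_rot: [[0.5, 0.866, 0.002], [0.866, -0.5, 0.001], [0.002, 0.002, -1.0]]
ft_force: [2.4, 7.3, 7.3]
grip_width: 0.067
gripper_force: 23.7
```

```bash
python3 -c "
from h import *
import cv2
a=get_image('scene');b=get_image('side')
cv2.imwrite('pics/p4.png',np.hstack([cv2.resize(a[160:385,40:340],(400,300),interpolation=2),cv2.resize(b[90:315,130:430],(400,300),interpolation=2)]))"
```

```text
(no output)
```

View pics/p4.png

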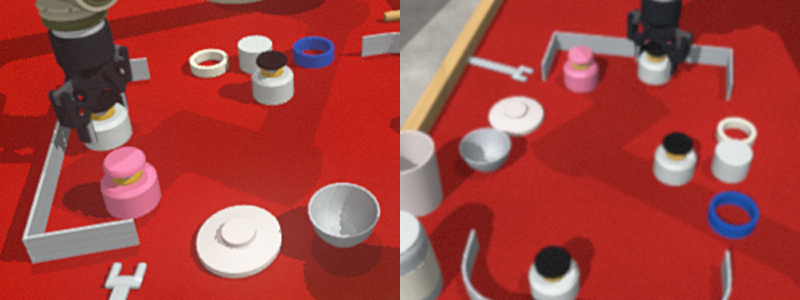

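Request:
{"op": "drive_tool", "data": {
  "offset": [
    [0,0,0],
    [0,0,0],
    [0,0,0],
    [0,0,-0.3],
    [0,0,-0.8],
    [0,0,-0.8],
    [0,0,-0.8],
    [0.8,-0.75,0],
    [0.8,-0.75,0],
    [0.8,-0.75,0]
  ],
  "turn": [
    [0,0,0],
    [0,0,0],
    [0,0,0],
    [0,0,0],
    [0,0,0],
    [0,0,0],
    [0,0,0],
    [0,0,0],
    [0,0,0],
    [0,0,0]
  ],
  "hand": [1,1,1,1,1,1,1,1,1,1]
}}

```text
time_s: 20.5
position: [0.4997, -0.1136, 0.1174]
tool_rot: [[0.5, 0.866, 0.001], [0.866, -0.5, -0.0], [0.0, 0.001, -1.0]]
ft_force: [0.8, 0.8, -0.3]
grip_width: 0.0853
gripper_force: 0.0
```

Request:
{"op": "drive_tool", "data": {
  "offset": [
    [0.8,-0.75,0],
    [0.8,-0.75,0],
    [0.83,-0.77,0],
    [0,0,0],
    [0,0,0],
    [0,0,0],
    [0,0,0],
    [0,0,0],
    [0,0,0],
    [0,0,0]
  ],
  "turn": [
    [0,0,0],
    [0,0,0],
    [0,0,0],
    [0,0,0],
    [0,0,0],
    [0,0,0],
    [0,0,0],
    [0,0,0],
    [0,0,0],
    [0,0,0]
  ],
  "hand": [1,1,1,1,1,1,1,1,1,1]
}}

```text
time_s: 21.75
position: [0.47, 0.0146, 0.1165]
tool_rot: [[0.5, 0.866, -0.0], [0.866, -0.5, 0.0], [-0.0, -0.0, -1.0]]
ft_force: [-0.1, -0.7, 0.2]
grip_width: 0.0855
gripper_force: 0.0
```

Request:
{"op": "drive_tool", "data": {
  "offset": [
    [0,0,0.7],
    [0,0,0.7],
    [0,0,0.7],
    [0,0,0.6],
    [0,0,0],
    [0,0,0],
    [0,0,0],
    [0,0,0],
    [0,0,0],
    [0,0,0]
  ],
  "turn": [
    [0,0,0],
    [0,0,0],
    [0,0,0],
    [0,0,0],
    [0,0,0],
    [0,0,0],
    [0,0,0],
    [0,0,0],
    [0,0,0],
    [0,0,0]
  ],
  "hand": [1,1,1,1,1,0.7,0.7,0.7,0.7,0.7],
  "newtons": 20
}}

```text
time_s: 23.0
position: [0.4708, 0.0145, 0.0097]
tool_rot: [[0.5, 0.866, 0.003], [0.866, -0.5, -0.001], [0.001, 0.003, -1.0]]
ft_force: [0.5, 0.0, 7.4]
grip_width: 0.0663
gripper_force: 23.6
```

Request:
{"op": "drive_tool", "data": {
  "offset": [
    [0.267,-0.038,0],
    [0.267,-0.038,0],
    [0.267,-0.038,0],
    [0.267,-0.038,0],
    [0.267,-0.038,0],
    [0.267,-0.038,0],
    [0.267,-0.038,0],
    [0.267,-0.038,0],
    [0.267,-0.038,0],
    [0.267,-0.038,0]
  ],
  "turn": [
    [0,0,0],
    [0,0,0],
    [0,0,0],
    [0,0,0],
    [0,0,0],
    [0,0,0],
    [0,0,0],
    [0,0,0],
    [0,0,0],
    [0,0,0]
  ],
  "hand": [0.7,0.7,0.7,0.7,0.7,0.7,0.7,0.7,0.7,0.7]
}}

```text
time_s: 24.25
position: [0.5104, 0.1141, 0.0097]
tool_rot: [[0.5, 0.866, 0.001], [0.866, -0.5, -0.002], [-0.001, 0.002, -1.0]]
ft_force: [-3.4, -7.0, 7.9]
grip_width: 0.0669
gripper_force: 23.6
```

Request:
{"op": "drive_tool", "data": {
  "offset": [
    [0.392,-0.227,0],
    [0.392,-0.227,0],
    [0.392,-0.227,0],
    [0.392,-0.227,0],
    [0.392,-0.227,0],
    [0.392,-0.227,0],
    [0.392,-0.227,0],
    [0.392,-0.227,0],
    [0,0,0],
    [0,0,0]
  ],
  "turn": [
    [0,0,0],
    [0,0,0],
    [0,0,0],
    [0,0,0],
    [0,0,0],
    [0,0,0],
    [0,0,0],
    [0,0,0],
    [0,0,0],
    [0,0,0]
  ],
  "hand": [0.7,0.7,0.7,0.7,0.7,0.7,0.7,0.7,0.7,0.7]
}}

```text
time_s: 25.5
position: [0.5105, 0.2609, 0.0097]
tool_rot: [[0.5, 0.866, 0.003], [0.866, -0.5, 0.002], [0.004, 0.001, -1.0]]
ft_force: [-0.2, 5.3, 5.1]
grip_width: 0.0668
gripper_force: 23.4
```

Request:
{"op": "drive_tool", "data": {
  "offset": [
    [0,0,0],
    [0,0,0],
    [0,0,0],
    [0,0,-0.3],
    [0,0,-0.8],
    [0,0,-0.8],
    [0,0,-0.8],
    [-0.9,0,-0.6],
    [-0.9,0,-0.6],
    [-0.9,0,-0.6]
  ],
  "turn": [
    [0,0,0],
    [0,0,0],
    [0,0,0],
    [0,0,0],
    [0,0,0],
    [0,0,0],
    [0,0,0],
    [0,0,0],
    [0,0,0],
    [0,0,0]
  ],
  "hand": [1,1,1,1,1,1,1,1,1,1]
}}

```text
time_s: 26.75
position: [0.4552, 0.1653, 0.19]
tool_rot: [[0.5, 0.866, 0.001], [0.866, -0.5, -0.0], [0.0, 0.001, -1.0]]
ft_force: [1.8, -0.4, 0.0]
grip_width: 0.0857
gripper_force: 0.0
```

Request:
{"op": "drive_tool", "data": {
  "offset": [
    [-0.9,0,-0.3],
    [-0.9,0,0],
    [-0.9,0,0],
    [0,0,0],
    [0,0,0],
    [0,0,0],
    [0,0,0],
    [0,0,0],
    [0,0,0],
    [0,0,0]
  ],
  "turn": [
    [0,0,0],
    [0,0,0],
    [0,0,0],
    [0,0,0],
    [0,0,0],
    [0,0,0],
    [0,0,0],
    [0,0,0],
    [0,0,0],
    [0,0,0]
  ],
  "hand": [1,1,1,1,1,1,1,1,1,1]
}}

```text
time_s: 28.0
position: [0.402, 0.0727, 0.2005]
tool_rot: [[0.5, 0.866, -0.0], [0.866, -0.5, -0.0], [-0.0, -0.0, -1.0]]
ft_force: [-0.4, 0.8, -0.7]
grip_width: 0.0857
gripper_force: 0.0
```

```bash
python3 -c "
from h import *
import cv2
a=get_image('scene');b=get_image('side')
cv2.imwrite('pics/p5.png',np.hstack([cv2.resize(a[150:375,50:450],(400,225)),cv2.resize(b[90:360,130:430],(400,360))[:225]]) if 0 else np.hstack([a[100:400,45:445],b[90:390,130:430]]))"
```

```text
(no output)
```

View pics/p5.png

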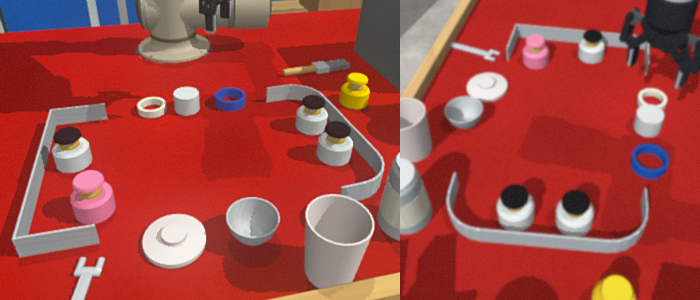

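```bash
python3 -c "
from rig import env
print(env.close_job())"
```

```text
the job is handed in; nothing more can be done
None
```

The job is handed in after about 28 s of robot time: I pressed all three heads about 10 mm of their 14 mm travel. The two weak valves (about 3 N) now stand upright in the rounded bay and the stiff one (about 13 N) in the square bay. The final pictures show nothing else on the bench disturbed.

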